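# Set the strip mill's gate with the thick gauge

### The job

Set the clay strip mill's feed gap with the thicker of the two T-shaped gauges hanging on the rack: lower its blade, in hand, down the sloping throat until the crossbar sits on both cheeks, then push the gate's upright post to close the gate snugly on the blade. Leave the gauge in the throat, and leave the thin gauge and the pots alone.

Things in the scene. Friction and masses are not known exactly. Their poses are not given: they have to be found in the camera images.
- thick_handle (a point): Centre of the thick gauge's dark wooden handle: 24 mm thick (x), 40 mm wide (y), 60 mm tall (z). z runs up the gauge from blade tip to handle top. The gauge is rigid, the same turned half round about z, 0.2 to 0.4 kg. Under the handle an aluminium crossbar 20 mm (x) by 100 mm (y) by 15 mm (z), its underside 45 mm below this point; under that the blade. Starts upright on the rack.
- thick_tip (a point): Middle of the thick gauge's blade tip, 135 mm below its handle centre; axes as the handle's. Flat aluminium blade, 12 mm thick (x), 60 mm wide (y), 90 mm long from crossbar to tip. At the start it hangs free between two rack uprights, 15 mm above the table: lift it straight up at least 95 mm to clear the rack.
- thin_handle (a point): Centre of the handle of the thin gauge, which stays on the rack: same form and axes as the thick gauge, but its blade is 5 mm and its handle 14 mm thick. It hangs in the other place of the rack, 130 mm from the thick one (either may be on either side).
- rack: Pale wooden rack, fixed: base board 70 mm (x) by 270 mm (y) by 12 mm, origin under its centre. Two places, 65 mm either side of the centre along y, each two uprights 84 mm apart (12 mm by 32 mm, tops 105 mm above the table) on which a gauge's crossbar ends rest. Gauge axes parallel to the rack's.
- throat: Mouth of the mill's fixed sloping throat, 145 mm above the table: origin midway between the cheeks, level with their tops, in the plane of the fixed plate's face. z points up out of the throat, 35 degrees from vertical, leaning robotwards; x level, square to the plates, gate to fixed plate; y along its width. Gauge home: z and y along these, handle centre at z = 45 mm; gate closed: at x = -6 mm.
- plate_mid (a point): Middle of the fixed steel plate's face (46 mm down the throat), axes as throat. Gate plate is parallel to it on the -x side; both reach 6 to 86 mm below the mouth. At either end of the throat stands a grey cheek, a 12 mm wall, 36 to 48 mm from the middle along y; cheek tops are square to the throat's z and reach from x = -50 to 30 mm; the crossbar's ends rest on them.
- gate (a joint): Gate's sliding position in m, equal to the gap between the plates: 0 with its plate on the fixed plate, growing as it opens. It slides level, square to the plates (opens along the throat's -x, to the robot's left). Starts 0.018 to 0.026; 0.012 when closed on the 12 mm blade. Stays where left; takes about 4 N to slide, up to 9 N with the gauge before it.
- gate_post (a point): On the axis of the gate's upright post, 25 mm below its top: bare steel bar 20 mm in diameter, top 140 mm above the table, standing on the gate's dark carriage (top 41 mm above the table). Its dark bracket, up to 115 mm high, begins 65 mm from the post's axis towards the throat. Moves with the gate. Push level along its -y to close the gate; z is up.
- bowl_mid (a point): Centre of a white bowl, 124 mm across, 60 mm high, a bystander.
- cup_mid (a point): Centre of a terracotta cup, 76 mm across, 90 mm high, a bystander.
- jar_mid (a point): Centre of a white closed jar, 70 mm across, 100 mm high, a bystander.
Things that resemble listed ones, but are neither listed nor needed, are in the scene too. What is shaped like the part that bears thick_handle but blue, orange or red is not meant.

How it is judged:
By the outcome, as a careful person would: the job done as asked, in the order asked, and still so for the second after the job is handed in, with the robot touching nothing.
It also fails if it takes over 54 s, if anything falls off the work surface, if the arm or the gripper's body presses on something with over 40 N, if the wrist force passes 120 N, or if a joint passes its speed limit or range.

### The arm

A 6-joint arm with a two-finger parallel gripper is mounted at the origin on the work surface. World frame = base frame: x ahead of the robot, y to its left, z up, the work surface at z = 0. Lengths are in m, angles in rad, forces in N, time in s.
With the tool pointing down it reaches from about 0.3 to 0.875 m from the base axis. Payload 6.4 kg.
Tool frame: the origin (TCP) lies at the very end of the fingers, on their centre line; the grasp point (between the pads) lies 19 mm behind it; z points along the fingers, y is the line along which they close (so a half turn about z gives the same grasp; the last joint's range is limited). The gripper opens to 85 mm and grips with 20 to 120 N. Pads are 22 mm wide; open, the fingers measure 114 mm over their backs; the gripper's body (76 mm by 85 mm) begins 54 mm behind the grasp point. The pads swing forward as they close: fully open they stand 13 mm farther back than shut.
Start: joints at [1.137, 0.181, 1.607, -0, 1.354, -0.206], TCP at [0.13, 0.56, 0.231] pointing down, gripper open.
Joint ranges: [-2.99, 2.99], [-0.89, 2.07], [0.3, 2.58], [-1.14, 4.28], [0, 2.63], [-3.12, 3.12]. Speed limits (rad/s): [2.57, 2.57, 3.01, 3.14, 3.14, 3.14].

### API

Orientations are given as a unit quaternion [x, y, z, w].
In Python, from bench import * gives the robot as it stands.
- The arm moves only by the shell command python3 -m pendant 'ROWS' [OPENING] [FORCE]. ROWS is JSON, a list of rows, each an object of numbers: "dx", "dy", "dz": the shift along the tool's x, y, z normalised to -1 to 1, where 1 is 50 cm; "ax", "ay", "az": the turn, a rotation vector about the tool's x, y, z normalised to -1 to 1, where 1 is 90 degrees. In form: [{"dx": .., "dy": .., "dz": .., "ax": .., "ay": .., "az": ..}, ...]. A call has 1 to 20 rows; each row shifts and turns the commanded pose from where the row before left it, along the tool's axes as they then stand; what a row does not reach is not made up. A row lasts 1/10 s, in which the tool goes at most 50 mm and 8.59 degrees, less where a joint would pass 70% of its speed; a pose out of reach is approached as far as the arm can. A call with a number of a shift or a turn outside -1 to 1 is refused whole. A call with a gripper value outside its range is refused whole. OPENING is the opening, from 0 (shut) to 1 (fully open), set as the call begins (- or left out, the last holds). The fingers move at their own pace and stop on an object; FORCE is the grip in N (left out, the last holds). Time passes only in rows, so rows that do not move let the fingers close. It gives the time, the measured TCP pose, the force, the opening and the grip force at its end, in the units of the state.
- state(): the state, without advancing time (a new reading comes with each control period).
- snapshot(name): name is "scene" or "top" or "wrist"; returns the picture (420x560x3 uint8, red, green, blue); there is no depth.
- camera_model(name): a dict with "fx", "fy", "cx", "cy" (pixels), "distortion" ([k1, k2, p1, p2, k3] as OpenCV has them; the pictures are not rectified), "world_from_camera" (4x4, takes a point from camera to world coordinates); the wrist camera has in their place "hand_eye" (4x4, takes a point from camera to tool coordinates, whose origin is the TCP and whose axes are the flange's). Camera axes: x right, y down, z forward; pixel columns grow to the right and rows downward; lengths in m; the calibration is good to about 2 mm. A picture is of the moment at which its call begins: read the wrist's pose just before it. camera_model takes no time and is no camera call.
- sign_off(): hands the job in; it is judged then, once.
The state is a dict: "clock": time; "joint_pos": joint angles; "qvel": joint speeds; "tau": joint torques, N m; "eef_pos": TCP position; "orientation": TCP orientation; "ft_force": force on the tool from outside, world axes, zero at the start; "ft_torque": the same for the moment, N m; "gripper_width": finger opening in m; "gripper_force": force on a finger pad.
Only numpy, scipy, OpenCV 4.12 (cv2) and the standard library are available. Lean on these libraries where they do the work, as an engineer would, in place of code of your own. Each camera call takes 0.05 s, during which the arm holds its last target. There are 200 camera calls.

## Working session

There is one attempt and no reset: what is moved stays moved. The work goes in short steps, Python scripts to look and compute and a shell command to move; the robot and the scene stay as the last step left them, time stands still between calls to the robot, and variables do not carry over. Pictures are saved under pics/ and viewed, at most 10 in all, crops included, and the job is handed in when it is done.

```bash
mkdir -p pics; ls; python3 - <<'E'
from bench import *
import cv2
for n in ("scene","top","wrist"):
    cv2.imwrite(f"pics/{n}0.png",cv2.cvtColor(snapshot(n),cv2.COLOR_RGB2BGR))
    m=camera_model(n); print(n,{k:(v if not hasattr(v,'tolist') else v.tolist()) for k,v in m.items()})
s=state();print(s)
E
```

```text
pics
scene {'fx': 403.03125994949374, 'fy': 403.03125994949374, 'cx': 275.5578334858223, 'cy': 209.0578283072208, 'distortion': [-0.024230958138977497, 0.0, 0.0, 0.0, 0.0], 'world_from_camera': [[-0.24662894467279942, 0.588140778509535, -0.7702367092678583, 1.4727773058374387], [0.9689841705974361, 0.13685007934454185, -0.20577106918853125, 0.197764199378903], [-0.015615402049896877, -0.7970962805317753, -0.6036502951057254, 0.8223725820856224], [0.0, 0.0, 0.0, 1.0]]}
top {'fx': 467.71795649280205, 'fy': 467.71795649280205, 'cx': 279.86777055029415, 'cy': 210.78053495876168, 'distortion': [-0.011463573007782347, 0.0, 0.0, 0.0, 0.0], 'world_from_camera': [[0.006847016649915709, -0.9915136052751332, 0.12982252854301943, 0.44320597262342754], [-0.9999201378082604, -0.008167783762743653, -0.009643926270712954, -0.011929701094845879], [0.01062244644635417, -0.12974612850760667, -0.9914903457768927, 1.344039124479426], [0.0, 0.0, 0.0, 1.0]]}
wrist {'fx': 357.9895522309746, 'fy': 357.9895522309746, 'cx': 274.8851248068798, 'cy': 206.49453576793405, 'distortion': [-0.06318957572735236, 0.0, 
[... 327 characters left out ...]
clock': 0.15, 'joint_pos': array([ 1.13669385e+00,  1.81408571e-01,  1.60776345e+00,  9.94737826e-06,
        1.35376839e+00, -2.06299750e-01]), 'qvel': array([-0.00062252, -0.001058  , -0.00054616, -0.00023644,  0.00108328,
        0.00161445]), 'tau': array([ 2.46119460e-03, -4.45257533e+01, -3.51691890e+01, -5.14858266e-05,
        5.87438699e-03, -1.28006815e-05]), 'eef_pos': array([0.12966086, 0.55977108, 0.23057681]), 'orientation': array([ 1.13656281e-01,  9.93519902e-01, -6.38099070e-04, -2.16718049e-04]), 'ft_force': array([ 0.02662086, -0.2431592 ,  0.09623174]), 'ft_torque': array([ 0.0284912 , -0.06970524, -0.03268422]), 'gripper_force': 0.0, 'gripper_width': 0.08555928150756206}
```

View pics/scene0.png

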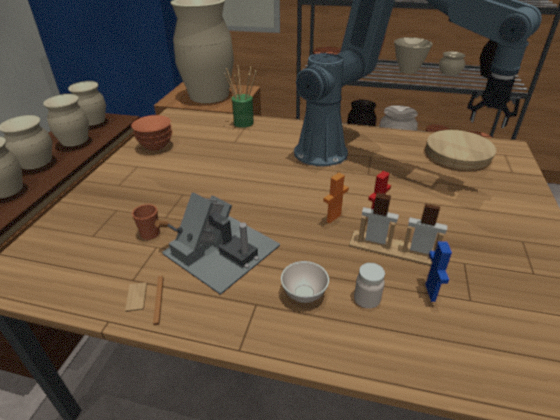

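View pics/top0.png

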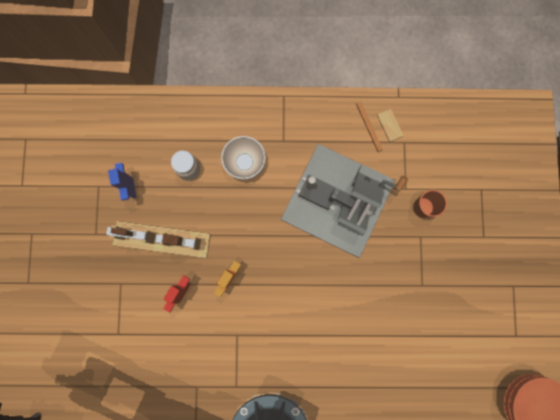

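The scene view shows the mill at (220,240) and the rack with its two gauges at about (377,220) and (427,230). The top view shows the mill at (340,200) and the rack at (160,240). I'll enlarge both.

```bash
python3 - <<'E'
import cv2,numpy as np
s=cv2.imread('pics/scene0.png');t=cv2.imread('pics/top0.png')
def c(i,x,y,w,h,W,H):
    o=cv2.resize(i[y:y+h,x:x+w],(W,H),interpolation=cv2.INTER_CUBIC); return o
a=np.hstack([c(s,160,185,133,100,400,300),c(s,340,165,133,100,400,300)])
b=np.hstack([c(t,280,145,133,100,400,300),c(t,100,190,133,100,400,300)])
cv2.imwrite('pics/crop1.png',np.vstack([a,b]))
E
```

```text
(no output)
```

View pics/crop1.png

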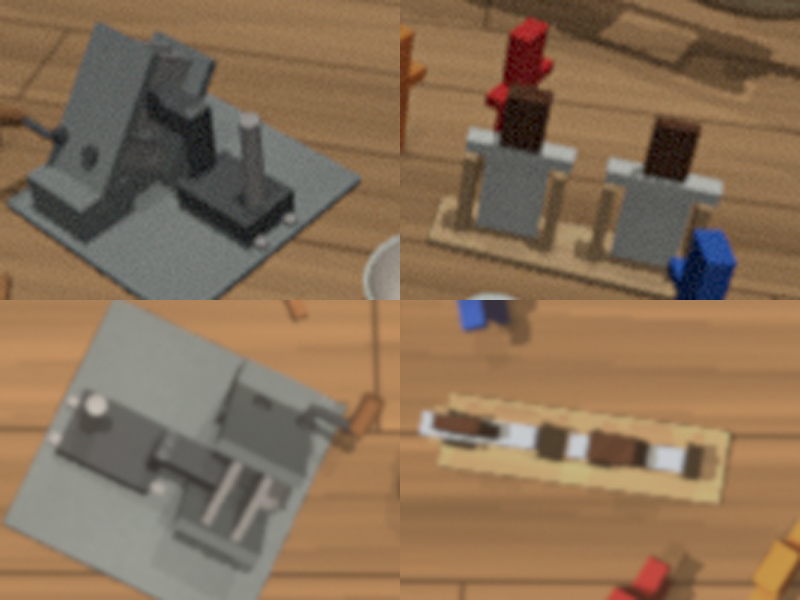

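The crops show the thick gauge with the wider handle, in the right-hand place in the top view at about (172,237) and at (382,195) in the scene view. The mill's post top is at (311,180) in the top view and (243,224) in the scene view. I'll triangulate these rough picks.

```bash
cat > h.py <<'E'
from bench import *
import cv2,numpy as np
from scipy.spatial.transform import Rotation as R
def wfc(n,s=None):
    m=camera_model(n)
    if n!='wrist': return np.array(m['world_from_camera'])
    T=np.eye(4);T[:3,:3]=R.from_quat(s['orientation']).as_matrix();T[:3,3]=s['eef_pos']
    return T@np.array(m['hand_eye'])
def ray(n,uv,T=None):
    m=camera_model(n);K=np.array([[m['fx'],0,m['cx']],[0,m['fy'],m['cy']],[0,0,1]])
    p=cv2.undistortPoints(np.array([[uv]],float),K,np.array(m['distortion'],float))[0,0]
    T=wfc(n) if T is None else T
    d=T[:3,:3]@np.array([p[0],p[1],1]);return T[:3,3],d/np.linalg.norm(d)
def plane(r,z): o,d=r;return o+d*(z-o[2])/d[2]
def tri(rs):
    A=0;b=0
    for o,d in rs:
        P=np.eye(3)-np.outer(d,d);A=A+P;b=b+P@o
    x=np.linalg.solve(A,b);return x,max(np.linalg.norm((np.eye(3)-np.outer(d,d))@(x-o)) for o,d in rs)
def proj(n,X,T=None):
    m=camera_model(n);K=np.array([[m['fx'],0,m['cx']],[0,m['fy'],m['cy']],[0,0,1]])
    T=np.linalg.inv(wfc(n) if T is None else T)
    return cv2.projectPoints(np.array([X],float),cv2.Rodrigues(T[:3,:3])[0],T[:3,3],K,np.array(m['distortion'],float))[0].reshape(-1,2)
def look(name):
    s=state();p=snapshot('wrist');cv2.imwrite(f'pics/{name}.png',cv2.cvtColor(p,cv2.COLOR_RGB2BGR));T=wfc('wrist',s);np.save(f'pics/{name}.npy',T);return s,p,T
E
python3 - <<'E'
from h import *
np.set_printoptions(precision=4,suppress=True)
print('handletop',tri([ray('scene',(382.3,195)),ray('top',(171.7,235.7))]))
print('post',tri([ray('scene',(243.3,224)),ray('top',(311.7,180))]))
for u,v in [(447,392),(733,432),(720,502),(438,465)]: print('rack',plane(ray('top',(100+(u-400)/3,190+(v-300)/3)),.012))
# throat plates top ends (left pale strip, right pale strip)
for u,v in [(240,460),(207,525),(272,482),(235,540),(120,300),(5,522),(350,410)]: print('mill',plane(ray('top',(280+u/3,145+(v-300)/3)),.14 if u not in(120,5,350) else 0.005))
E
```

```text
handletop (array([0.5304, 0.2469, 0.1835]), np.float64(0.002151396162954074))
post (array([ 0.683 , -0.1053,  0.1373]), np.float64(0.0014397942705091146))
rack [0.5853 0.4442 0.012 ]
rack [0.5493 0.1709 0.012 ]
rack [0.483  0.1815 0.012 ]
rack [0.5157 0.4491 0.012 ]
mill [ 0.6354 -0.2327  0.14  ]
mill [ 0.5782 -0.2032  0.14  ]
mill [ 0.6163 -0.2602  0.14  ]
mill [ 0.5654 -0.2273  0.14  ]
mill [ 0.8149 -0.1418  0.005 ]
mill [ 0.5947 -0.0303  0.005 ]
mill [ 0.7071 -0.3656  0.005 ]
```

```bash
python3 -m pendant '[{"dx":-0.0836,"dy":-0.039,"dz":-0.0127},{"dx":-0.0836,"dy":-0.039,"dz":-0.0127},{"dx":-0.0836,"dy":-0.039,"dz":-0.0127},{"dx":-0.0836,"dy":-0.039,"dz":-0.0127},{"dx":-0.0836,"dy":-0.039,"dz":-0.0127},{"dx":-0.0836,"dy":-0.039,"dz":-0.0127},{"dx":-0.0836,"dy":-0.039,"dz":-0.0127},{"dx":-0.0836,"dy":-0.039,"dz":-0.0127},{"dx":-0.0836,"dy":-0.039,"dz":-0.0127},{"dx":-0.0836,"dy":-0.039,"dz":-0.0127},{"dx":-0.0836,"dy":-0.039,"dz":-0.0127},{"az":0.094},{"az":0.094},{"az":0.094},{"az":0.094},{"az":0.094},{"az":0.094},{"az":0.094},{"az":0.094},{"az":0.094}]' 1 && python3 -m pendant '[{"az":0.094},{},{}]' && python3 - <<'E'
from h import *
s,p,T=look('w1');print(s['eef_pos'],R.from_quat(s['orientation']).as_matrix(),s['joint_pos'])
E
```

```text
$[0]: bad value
```

```bash
python3 -m pendant '[{"dx":-0.0836,"dy":-0.039,"dz":-0.0127,"ax":0,"ay":0,"az":0}]' 1; python3 -m pendant --help | head -20
```

```text
clock: 0.25
eef_pos: [0.1631, 0.5327, 0.2364]
orientation: [0.111, 0.994, -0.001, -0.001]
ft_force: [2.1, -0.5, -0.4]
gripper_width: 0.085
gripper_force: 0.0invalid input: not JSON, or not a number
```

```bash
python3 -m pendant '[{"dx":-0.0836,"dy":-0.039,"dz":-0.0127,"ax":0,"ay":0,"az":0},{"dx":-0.0836,"dy":-0.039,"dz":-0.0127,"ax":0,"ay":0,"az":0},{"dx":-0.0836,"dy":-0.039,"dz":-0.0127,"ax":0,"ay":0,"az":0},{"dx":-0.0836,"dy":-0.039,"dz":-0.0127,"ax":0,"ay":0,"az":0},{"dx":-0.0836,"dy":-0.039,"dz":-0.0127,"ax":0,"ay":0,"az":0},{"dx":-0.0836,"dy":-0.039,"dz":-0.0127,"ax":0,"ay":0,"az":0},{"dx":-0.0836,"dy":-0.039,"dz":-0.0127,"ax":0,"ay":0,"az":0},{"dx":-0.0836,"dy":-0.039,"dz":-0.0127,"ax":0,"ay":0,"az":0},{"dx":-0.0836,"dy":-0.039,"dz":-0.0127,"ax":0,"ay":0,"az":0},{"dx":-0.0836,"dy":-0.039,"dz":-0.0127,"ax":0,"ay":0,"az":0},{"dx":0,"dy":0,"dz":0,"ax":0,"ay":0,"az":0.094},{"dx":0,"dy":0,"dz":0,"ax":0,"ay":0,"az":0.094},{"dx":0,"dy":0,"dz":0,"ax":0,"ay":0,"az":0.094},{"dx":0,"dy":0,"dz":0,"ax":0,"ay":0,"az":0.094},{"dx":0,"dy":0,"dz":0,"ax":0,"ay":0,"az":0.094},{"dx":0,"dy":0,"dz":0,"ax":0,"ay":0,"az":0.094},{"dx":0,"dy":0,"dz":0,"ax":0,"ay":0,"az":0.094},{"dx":0,"dy":0,"dz":0,"ax":0,"ay":0,"az":0.094},{"dx":0,"dy":0,"dz":0,"ax":0,"ay":0,"az":0.094},{"dx":0,"dy":0,"dz":0,"ax":0,"ay":0,"az":0.094}]' 1 && python3 -m pendant '[{"dx":0,"dy":0,"dz":0,"ax":0,"ay":0,"az":0},{"dx":0,"dy":0,"dz":0,"ax":0,"ay":0,"az":0}]' && python3 - <<'E'
from h import *
s,p,T=look('w1');print(s['eef_pos'],R.from_quat(s['orientation']).as_matrix(),s['joint_pos'])
E
```

```text
clock: 2.25
eef_pos: [0.5291, 0.2473, 0.3007]
orientation: [0.755, 0.656, -0.0, -0.0]
ft_force: [-0.3, 0.3, -0.1]
gripper_width: 0.0855
gripper_force: 0.0
clock: 2.45
eef_pos: [0.5292, 0.2473, 0.3009]
orientation: [0.751, 0.66, -0.0, -0.0]
ft_force: [-0.1, 0.5, -0.6]
gripper_width: 0.0853
gripper_force: 0.0
[0.5291927  0.24731196 0.3008638 ] [[ 1.29261669e-01  9.91610394e-01 -4.98307478e-04]
 [ 9.91610497e-01 -1.29261755e-01 -1.44717112e-04]
 [-2.07915092e-04 -4.75420550e-04 -9.99999865e-01]] [ 2.34132519e-01  1.52075689e-01  1.49958279e+00 -2.52431091e-05
  1.49045246e+00  3.63758969e-01]
```

View pics/w1.png

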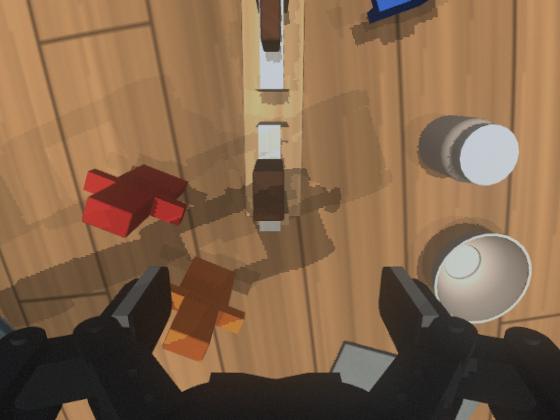

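The wrist view shows the thick handle's top face at about x 254–284, y 173–221, centred near (269,197). The crossbar ends are at (269,130) and (269,228), and the gauge is aligned with the image vertical.

```bash
python3 - <<'E'
from h import *
np.set_printoptions(precision=4,suppress=True)
p=cv2.imread('pics/w1.png').astype(int);T=np.load('pics/w1.npy')
print([tuple(p[y,269]) for y in range(155,235,5)]); print([tuple(p[205,x]) for x in range(246,292,3)])
r=ray('wrist',(268.5,197),T)
print(plane(r,.18)); print(tri([r,ray('scene',(382.3,195)),ray('top',(171.7,235.7))]))
for y in (180,215): print([plane(ray('wrist',(x,y),T),.18) for x in (254,283.5)])
E
```

```text
[(np.int64(191), np.int64(197), np.int64(192)), (np.int64(42), np.int64(54), np.int64(67)), (np.int64(38), np.int64(52), np.int64(65)), (np.int64(40), np.int64(51), np.int64(65)), (np.int64(47), np.int64(63), np.int64(88)), (np.int64(45), np.int64(60), np.int64(86)), (np.int64(44), np.int64(62), np.int64(86)), (np.int64(35), np.int64(48), np.int64(65)), (np.int64(36), np.int64(48), np.int64(62)), (np.int64(36), np.int64(48), np.int64(64)), (np.int64(37), np.int64(49), np.int64(63)), (np.int64(38), np.int64(50), np.int64(68)), (np.int64(39), np.int64(54), np.int64(74)), (np.int64(39), np.int64(51), np.int64(69)), (np.int64(135), np.int64(144), np.int64(147)), (np.int64(133), np.int64(141), np.int64(144))]
[(np.int64(62), np.int64(86), np.int64(108)), (np.int64(71), np.int64(97), np.int64(123)), (np.int64(74), np.int64(102), np.int64(129)), (np.int64(33), np.int64(47), np.int64(64)), (np.int64(33), np.int64(46), np.int64(63)), (np.int64(36), np.int64(46), np.int64(63)), (np.int64(36), np.int64(46), np.int64(62)), (np.int64(31), np.int64(45), np.int64(59)), (np.int64(33), np.int64(46), np.int64(63)), (np.int64(35), np.int64(49), np.int64(66)), (np.int64(39), np.int64(50), np.int64(67)), (np.int64(37), np.int64(50), np.int64(67)), (np.int64(35), np.int64(47), np.int64(63)), (np.int64(50), np.int64(67), np.int64(82)), (np.int64(77), np.int64(106), np.int64(133)), (np.int64(82), np.int64(114), np.int64(143))]
[0.5241 0.2492 0.18  ]
(array([0.5273, 0.248 , 0.1812]), np.float64(0.004433949450551257))
[array([0.5151, 0.2637, 0.18  ]), array([0.537 , 0.2609, 0.18  ])]
[array([0.511 , 0.2364, 0.18  ]), array([0.5336, 0.2335, 0.18  ])]
```

```bash
python3 -m pendant '[{"dx":0.001,"dy":-0.005,"dz":0.05,"ax":0,"ay":0,"az":0},{"dx":0,"dy":-0.0046,"dz":0.07,"ax":0,"ay":0,"az":0},{"dx":0,"dy":0,"dz":0,"ax":0,"ay":0,"az":0},{"dx":0,"dy":0,"dz":0,"ax":0,"ay":0,"az":0}]' && python3 - <<'E'
from h import *
np.set_printoptions(precision=4,suppress=True)
s,p,T2=look('w2');print(s['eef_pos'])
T1=np.load('pics/w1.npy')
p1=cv2.cvtColor(cv2.imread('pics/w1.png'),cv2.COLOR_BGR2RGB)
def corners(p,T):
    # handle blob: dark brown around predicted top centre
    c=proj('wrist',(.5241,.2492,.18),T)[0].astype(int); f=p.astype(int)
    m=((f[...,0]<95)&(f[...,0]-f[...,2]>12)&(f.sum(2)<225)).astype(np.uint8)
    m=cv2.morphologyEx(m,cv2.MORPH_OPEN,np.ones((3,3)))
    x=[np.where(m[y,c[0]-45:c[0]+45])[0] for y in (c[1]+3,)]
    col=m[:,c[0]]; y=c[1]
    while col[y]: y+=1
    y2=y; y=c[1]
    while col[y]: y-=1
    r=m[y2-8];a=b=c[0]
    while r[a]: a-=1
    while r[b]: b+=1
    return c,a+.5,b-.5,y+.5,y2-.5
A=corners(p1,T1);B=corners(p,T2);print(A,B)
for k in (1,2):
    print(tri([ray('wrist',(A[k],A[4]),T1),ray('wrist',(B[k],B[4]),T2)]), plane(ray('wrist',(B[k],B[4]),T2),.18))
E
```

```text
clock: 2.9
eef_pos: [0.5244, 0.2484, 0.2412]
orientation: [0.752, 0.659, -0.001, -0.0]
ft_force: [0.7, 0.7, 0.3]
gripper_width: 0.0856
gripper_force: 0.0
[0.5244 0.2484 0.2412]
(array([268, 197]), np.float64(252.5), np.float64(284.5), np.float64(158.5), np.float64(220.5)) (array([275, 223]), np.float64(254.5), np.float64(293.5), np.float64(171.5), np.float64(251.5))
(array([0.5084, 0.23  , 0.1734]), np.float64(9.276542192362168e-05)) [0.5091 0.2328 0.18  ]
(array([0.5333, 0.2261, 0.1718]), np.float64(0.00040472708309606775)) [0.5329 0.2297 0.18  ]
```

View pics/w2.png

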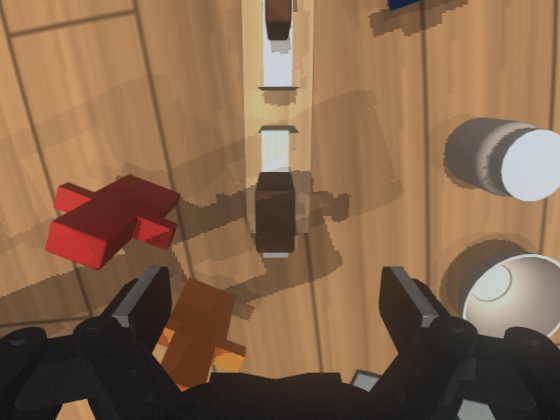

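The wrist view shows the handle between the open fingers' line, with its top face at x 255–294 and its lower edge at y 251. I'm descending and gripping.

```bash
python3 -m pendant '[{"dx":0.0046,"dy":-0.002,"dz":0.078,"ax":0,"ay":0,"az":0},{"dx":0,"dy":0,"dz":0.07,"ax":0,"ay":0,"az":0},{"dx":0,"dy":0,"dz":0.05,"ax":0,"ay":0,"az":0},{"dx":0,"dy":0,"dz":0.02,"ax":0,"ay":0,"az":0},{"dx":0,"dy":0,"dz":0,"ax":0,"ay":0,"az":0}]' && python3 -m pendant '[{"dx":0,"dy":0,"dz":0,"ax":0,"ay":0,"az":0},{"dx":0,"dy":0,"dz":0,"ax":0,"ay":0,"az":0},{"dx":0,"dy":0,"dz":0,"ax":0,"ay":0,"az":0},{"dx":0,"dy":0,"dz":0,"ax":0,"ay":0,"az":0},{"dx":0,"dy":0,"dz":0,"ax":0,"ay":0,"az":0},{"dx":0,"dy":0,"dz":0,"ax":0,"ay":0,"az":0},{"dx":0,"dy":0,"dz":0,"ax":0,"ay":0,"az":0},{"dx":0,"dy":0,"dz":0,"ax":0,"ay":0,"az":0}]' 0 80
```

```text
clock: 3.45
eef_pos: [0.5242, 0.2509, 0.1324]
orientation: [0.753, 0.658, -0.0, -0.0]
ft_force: [0.2, 0.6, 0.4]
gripper_width: 0.0854
gripper_force: 0.0
clock: 4.25
eef_pos: [0.5246, 0.2511, 0.1332]
orientation: [0.753, 0.658, 0.001, 0.0]
ft_force: [-0.8, -1.1, 6.2]
gripper_width: 0.0233
gripper_force: 79.4
```

```bash
python3 -m pendant '[{"dx":0,"dy":0,"dz":-0.05,"ax":0,"ay":0,"az":0},{"dx":0,"dy":0,"dz":-0.08,"ax":0,"ay":0,"az":0},{"dx":0,"dy":0,"dz":-0.08,"ax":0,"ay":0,"az":0},{"dx":0,"dy":0,"dz":-0.08,"ax":0,"ay":0,"az":0},{"dx":0,"dy":0,"dz":-0.01,"ax":0,"ay":0,"az":0}]' && python3 -m pendant '[{"dx":-0.0815,"dy":0.0333,"dz":-0.0128,"ax":0,"ay":0,"az":0},{"dx":-0.0815,"dy":0.0333,"dz":-0.0128,"ax":0,"ay":0,"az":0},{"dx":-0.0815,"dy":0.0333,"dz":-0.0128,"ax":0,"ay":0,"az":0},{"dx":-0.0815,"dy":0.0333,"dz":-0.0128,"ax":0,"ay":0,"az":0},{"dx":-0.0815,"dy":0.0333,"dz":-0.0128,"ax":0,"ay":0,"az":0},{"dx":-0.0815,"dy":0.0333,"dz":-0.0128,"ax":0,"ay":0,"az":0},{"dx":-0.0815,"dy":0.0333,"dz":-0.0128,"ax":0,"ay":0,"az":0},{"dx":-0.0815,"dy":0.0333,"dz":-0.0128,"ax":0,"ay":0,"az":0},{"dx":-0.0815,"dy":0.0333,"dz":-0.0128,"ax":0,"ay":0,"az":0},{"dx":-0.0815,"dy":0.0333,"dz":-0.0128,"ax":0,"ay":0,"az":0},{"dx":-0.0815,"dy":0.0333,"dz":-0.0128,"ax":0,"ay":0,"az":0},{"dx":-0.0815,"dy":0.0333,"dz":-0.0128,"ax":0,"ay":0,"az":0}]' && python3 -m pendant '[{"dx":0,"dy":0,"dz":0,"ax":0,"ay":0,"az":-0.088},{"dx":0,"dy":0,"dz":0,"ax":0,"ay":0,"az":-0.088},{"dx":0,"dy":0,"dz":0,"ax":0,"ay":0,"az":-0.088},{"dx":0,"dy":0,"dz":0,"ax":0,"ay":0,"az":-0.088},{"dx":0,"dy":0,"dz":0,"ax":0,"ay":0,"az":-0.088},{"dx":0,"dy":0,"dz":0,"ax":0,"ay":0,"az":-0.088},{"dx":0,"dy":0,"dz":0,"ax":0,"ay":0,"az":-0.088},{"dx":0,"dy":0,"dz":0,"ax":0,"ay":0,"az":-0.088},{"dx":0,"dy":0,"dz":0,"ax":0,"ay":0,"az":-0.088},{"dx":0,"dy":0,"dz":0,"ax":0,"ay":0,"az":0},{"dx":0,"dy":0,"dz":0,"ax":0,"ay":0,"az":0},{"dx":0,"dy":0,"dz":0,"ax":0,"ay":0,"az":0}]' && python3 - <<'E'
from h import *
s,p,T=look('w3');print(s['eef_pos'],R.from_quat(s['orientation']).as_matrix(),s['joint_pos'])
E
```

```text
clock: 4.75
eef_pos: [0.5263, 0.2516, 0.2877]
orientation: [0.753, 0.658, 0.004, 0.002]
ft_force: [1.0, 0.2, -2.5]
gripper_width: 0.0233
gripper_force: 79.5
clock: 5.95
eef_pos: [0.6565, -0.2619, 0.3562]
orientation: [0.753, 0.658, -0.001, -0.002]
ft_force: [0.6, -0.3, -3.3]
gripper_width: 0.0231
gripper_force: 79.4
clock: 7.15
eef_pos: [0.6567, -0.2602, 0.3579]
orientation: [0.229, 0.973, 0.0, -0.001]
ft_force: [-0.4, 0.8, -2.4]
gripper_width: 0.0233
gripper_force: 80.5
[ 0.65668824 -0.26024135  0.3578578 ] [[-8.94698814e-01  4.46668107e-01 -1.27829088e-03]
 [ 4.46667472e-01  8.94699720e-01  7.61754577e-04]
 [ 1.48393797e-03  1.10569960e-04 -9.99998893e-01]] [-5.44851943e-01  4.15204517e-01  1.06309049e+00 -1.11207649e-05
  1.66478566e+00 -1.65261156e+00]
```

View pics/w3.png

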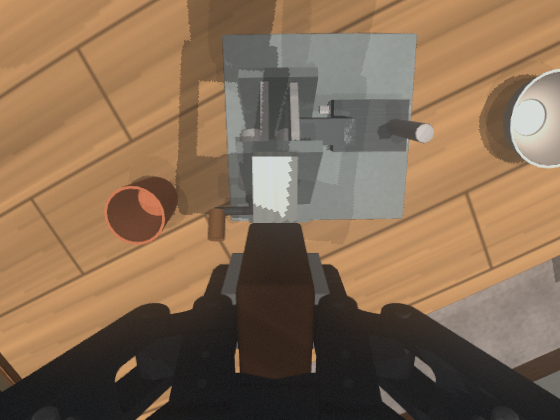

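The wrist view shows the mill. The fixed plate's edge is near (265,110), the gate plate's edge near (295,110) and the post top at (425,131). The held crossbar hides the upslope cheek, so I'll back off for a second view.

```bash
python3 -m pendant '[{"dx":-0.07,"dy":0,"dz":0,"ax":0,"ay":0,"az":0},{"dx":-0.07,"dy":0,"dz":0,"ax":0,"ay":0,"az":0},{"dx":0,"dy":0,"dz":0,"ax":0,"ay":0,"az":0},{"dx":0,"dy":0,"dz":0,"ax":0,"ay":0,"az":0}]' && python3 - <<'E'
from h import *
s,p,T=look('w4');print(s['eef_pos'])
a=cv2.imread('pics/w3.png')[25:165,215:435];b=cv2.imread('pics/w4.png')[85:225,215:435]
f=lambda i:cv2.resize(i,None,fx=2.1,fy=2.1,interpolation=cv2.INTER_CUBIC)
f2=lambda i:cv2.convertScaleAbs(f(i),alpha=1.5,beta=10)
cv2.imwrite('pics/crop2.png',np.vstack([f2(a),f2(b)]))
E
```

```text
clock: 7.6
eef_pos: [0.7197, -0.2917, 0.3566]
orientation: [0.229, 0.973, 0.0, -0.002]
ft_force: [-0.5, 0.2, -2.9]
gripper_width: 0.0232
gripper_force: 80.4
[ 0.7196714  -0.29166104  0.35655008]
```

View pics/crop2.png

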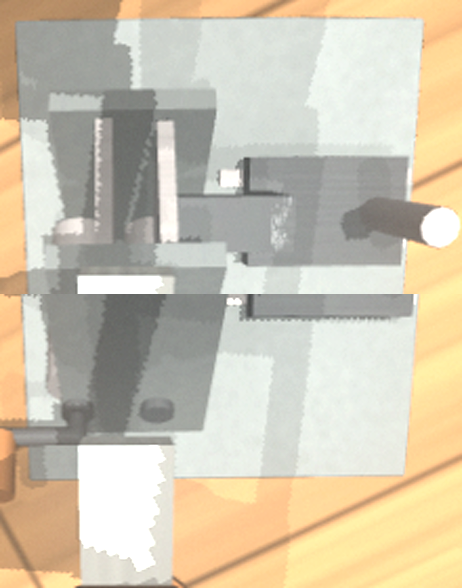

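The w3 crop shows the slot clearly: upslope cheek top at v 240–268, downslope cheek top at v 90–110 and post top at (440,227). My w4 crop window was wrong, so I'll recrop it.

```bash
python3 - <<'E'
from h import *
a=cv2.imread('pics/w4.png')[0:150,215:435]
cv2.imwrite('pics/crop3.png',cv2.convertScaleAbs(cv2.resize(a,None,fx=3.6,fy=3.6,interpolation=cv2.INTER_CUBIC),alpha=1.4,beta=10))
np.set_printoptions(precision=4,suppress=True)
T=np.load('pics/w3.npy')
for n,u,v,z in [('near in L',45,242,.1657),('near in R',225,240,.1657),('far in L',48,110,.1243),('far in R',215,110,.1243),('far out L',50,92,.1175),('far out R',215,92,.1175),('post',440,227,.14),('face top@near',113,240,.145),('face top@far',113,118,.145),('gate near',157,240,.145)]:
    print(n,plane(ray('wrist',(215+u/2.1,25+v/2.1),T),z))
E
```

```text
near in L [ 0.6068 -0.2759  0.1657]
near in R [ 0.6414 -0.2046  0.1657]
far in L [ 0.5542 -0.2512  0.1243]
far in R [ 0.5897 -0.1802  0.1243]
far out L [ 0.5467 -0.2468  0.1175]
far out R [ 0.5821 -0.1759  0.1175]
post [ 0.6851 -0.1077  0.14  ]
face top@near [ 0.6211 -0.25    0.145 ]
face top@far [ 0.5725 -0.2254  0.145 ]
gate near [ 0.6303 -0.2316  0.145 ]
```

View pics/crop3.png

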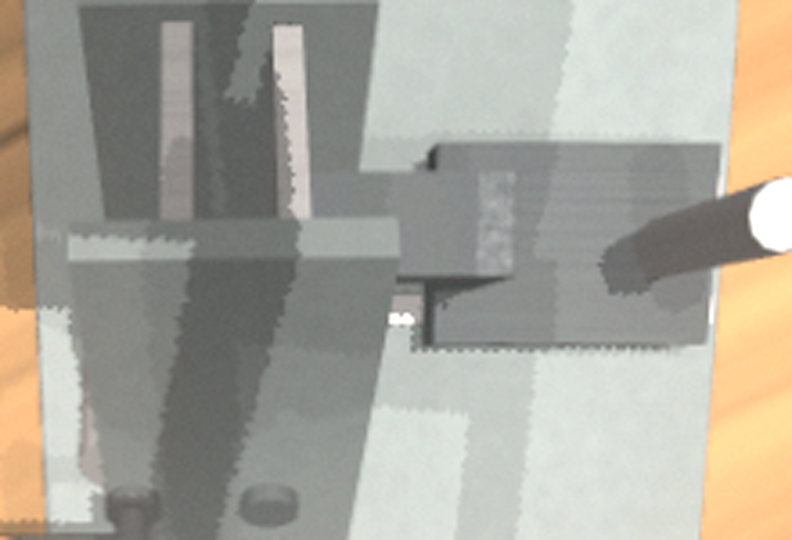

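The w4 crop shows the upslope cheek's inner top edge at v≈218, u 68–400, the plate edges at u 193 and 275, and the post at (780,215). I'll check height by triangulation, then work out the approach in tool axes.

```bash
python3 - <<'E'
from h import *
np.set_printoptions(precision=4,suppress=True)
A=np.load('pics/w3.npy');B=np.load('pics/w4.npy')
a=lambda u,v:ray('wrist',(215+u/2.1,25+v/2.1),A)
b=lambda u,v:ray('wrist',(215+u/3.6,v/3.6),B)
for n,p,q,z in [('nearL',(45,242),(68,218),.1657),('nearR',(225,240),(400,218),.1657),('nearoutL',(45,266),(68,260),.1725),('nearoutR',(222,268),(398,258),.1725),('post',(440,227),(782,215),.14)]:
    print(n,tri([a(*p),b(*q)]),plane(b(*q),z))
ex=np.array([-.4467,-.8947,0]);h=np.array([.8947,-.4467,0])
c,s=np.cos(np.radians(35)),np.sin(np.radians(35))
Z=np.array([0,0,c])-s*h; O=np.array([.5935,-.237,.145])
S=state();M=R.from_quat(S['orientation']).as_matrix()
for d in (.026,.150): # TCP along Z, pre-insert
    P=O-.006*ex*1.5+Z*d; print(d,P,(P-S['eef_pos'])@M/.5)
E
```

```text
nearL (array([ 0.6068, -0.2765,  0.1629]), np.float64(0.0001905322270803209)) [ 0.6071 -0.2765  0.1657]
nearR (array([ 0.6426, -0.2037,  0.1595]), np.float64(0.000516194424852623)) [ 0.643  -0.2042  0.1657]
nearoutL (array([ 0.616 , -0.2809,  0.1668]), np.float64(0.00016043355244342193)) [ 0.6165 -0.2807  0.1725]
nearoutR (array([ 0.651 , -0.2106,  0.174 ]), np.float64(0.0008463469601006259)) [ 0.6513 -0.2096  0.1725]
post (array([ 0.6855, -0.1071,  0.1381]), np.float64(5.604160666855815e-05)) [ 0.6853 -0.108   0.14  ]
0.026 [ 0.5842 -0.2223  0.1663] [0.3031 0.0032 0.384 ]
0.15 [ 0.5205 -0.1905  0.2679] [0.4456 0.0035 0.1811]
```

```bash
python3 -m pendant '[{"dx":0.0743,"dy":0.0006,"dz":0,"ax":0,"ay":0,"az":0},{"dx":0.0743,"dy":0.0006,"dz":0,"ax":0,"ay":0,"az":0},{"dx":0.0743,"dy":0.0006,"dz":0,"ax":0,"ay":0,"az":0},{"dx":0.0743,"dy":0.0006,"dz":0,"ax":0,"ay":0,"az":0},{"dx":0.0743,"dy":0.0006,"dz":0,"ax":0,"ay":0,"az":0},{"dx":0.0743,"dy":0.0006,"dz":0,"ax":0,"ay":0,"az":0},{"dx":0,"dy":0,"dz":0,"ax":0,"ay":-0.0778,"az":0},{"dx":0,"dy":0,"dz":0,"ax":0,"ay":-0.0778,"az":0},{"dx":0,"dy":0,"dz":0,"ax":0,"ay":-0.0778,"az":0},{"dx":0,"dy":0,"dz":0,"ax":0,"ay":-0.0778,"az":0},{"dx":0,"dy":0,"dz":0,"ax":0,"ay":-0.0778,"az":0},{"dx":0,"dy":0,"dz":0,"ax":0,"ay":0,"az":0},{"dx":0.03,"dy":0,"dz":0.043,"ax":0,"ay":0,"az":0},{"dx":0.03,"dy":0,"dz":0.043,"ax":0,"ay":0,"az":0},{"dx":0.03,"dy":0,"dz":0.043,"ax":0,"ay":0,"az":0},{"dx":0,"dy":0,"dz":0,"ax":0,"ay":0,"az":0},{"dx":0,"dy":0,"dz":0,"ax":0,"ay":0,"az":0},{"dx":0,"dy":0,"dz":0,"ax":0,"ay":0,"az":0}]' && python3 - <<'E'
from h import *
np.set_printoptions(precision=4,suppress=True)
s,p,T=look('w5');M=R.from_quat(s['orientation']).as_matrix();print(s['eef_pos'],M,s['joint_pos'])
ex=np.array([-.4467,-.8947,0]);h=np.array([.8947,-.4467,0]);c,q=np.cos(np.radians(35)),np.sin(np.radians(35))
Z=np.array([0,0,c])-q*h;O=np.array([.5935,-.237,.145]);Y=np.cross(Z,ex)
F=np.c_[ex,Y,Z];print('tcp in throat',(s['eef_pos']-O)@F,'toolz',M[:,2]@F,'tooly',M[:,1]@F)
# crossbar end in w3, in tool frame at tool z=+.013
H=np.array(camera_model('wrist')['hand_eye'])
for uv in [(253,157),(297,157)]:
    o,d=ray('wrist',uv,H);print(o+d*(.013-o[2])/d[2])
E
```

```text
clock: 9.45
eef_pos: [0.5219, -0.1916, 0.2832]
orientation: [0.217, 0.928, -0.069, 0.294]
ft_force: [0.4, -0.5, -3.0]
gripper_width: 0.0233
gripper_force: 80.5
[ 0.5219 -0.1916  0.2832] [[-0.7323  0.4442  0.5161]
 [ 0.3628  0.8959 -0.2564]
 [-0.5763 -0.0005 -0.8173]] [-0.6188 -0.3057  2.0794  0.1313  0.7639 -1.7961]
tcp in throat [-0.0086  0.0102  0.1616] toolz [-0.0012  0.0033 -1.    ] tooly [-1.     -0.0026  0.0012]
[ 0.0493 -0.0103  0.013 ]
[0.0493 0.0089 0.013 ]
```

View pics/w5.png

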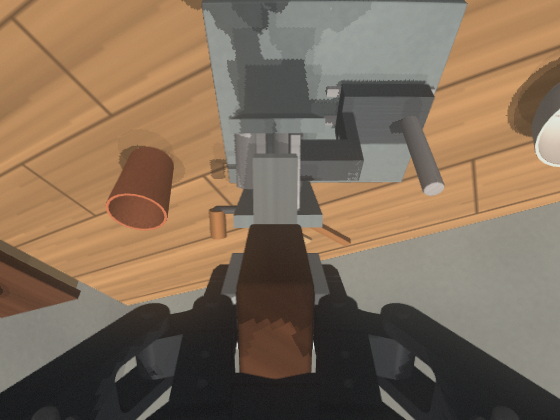

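The view shows the held gauge aligned over the slot, with the crossbar at x 253–297 centred between the plate strips at about 268 and 295. I'll centre in y and lower.

```bash
python3 -m pendant '[{"dx":0.0102,"dy":0.0015,"dz":0.03,"ax":0,"ay":0,"az":0},{"dx":0.0102,"dy":0.0015,"dz":0.03,"ax":0,"ay":0,"az":0},{"dx":0,"dy":0,"dz":0.02,"ax":0,"ay":0,"az":0},{"dx":0,"dy":0,"dz":0.01,"ax":0,"ay":0,"az":0},{"dx":0,"dy":0,"dz":0.01,"ax":0,"ay":0,"az":0},{"dx":0,"dy":0,"dz":0,"ax":0,"ay":0,"az":0}]' && python3 -m pendant '[{"dx":0,"dy":0,"dz":0.01,"ax":0,"ay":0,"az":0},{"dx":0,"dy":0,"dz":0.01,"ax":0,"ay":0,"az":0},{"dx":0,"dy":0,"dz":0.01,"ax":0,"ay":0,"az":0},{"dx":0,"dy":0,"dz":0,"ax":0,"ay":0,"az":0},{"dx":0,"dy":0,"dz":0,"ax":0,"ay":0,"az":0}]'; python3 - <<'E'
from h import *
s,p,T=look('w6');M=R.from_quat(s['orientation']).as_matrix()
ex=np.array([-.4467,-.8947,0]);h=np.array([.8947,-.4467,0]);c,q=np.cos(np.radians(35)),np.sin(np.radians(35))
Z=np.array([0,0,c])-q*h;O=np.array([.5935,-.237,.145]);F=np.c_[ex,np.cross(Z,ex),Z];print((s['eef_pos']-O)@F,s['ft_force']@F)
cv2.imwrite('pics/crop4.png',cv2.convertScaleAbs(cv2.resize(cv2.cvtColor(p,cv2.COLOR_RGB2BGR)[90:260,180:400],None,fx=3.4,fy=3.4,interpolation=cv2.INTER_CUBIC),alpha=1.5,beta=10))
E
```

```text
clock: 10.1
eef_pos: [0.54, -0.1988, 0.2336]
orientation: [0.218, 0.929, -0.069, 0.293]
ft_force: [-0.3, -0.8, -3.2]
gripper_width: 0.0235
gripper_force: 80.7
clock: 10.6
eef_pos: [0.5473, -0.2023, 0.2209]
orientation: [0.218, 0.929, -0.069, 0.293]
ft_force: [0.1, 0.5, -3.8]
gripper_width: 0.0232
gripper_force: 80.7
[-0.01040901 -0.00298018  0.09475561] [-0.51197235 -2.30762822 -2.96342884]
```

View pics/crop4.png

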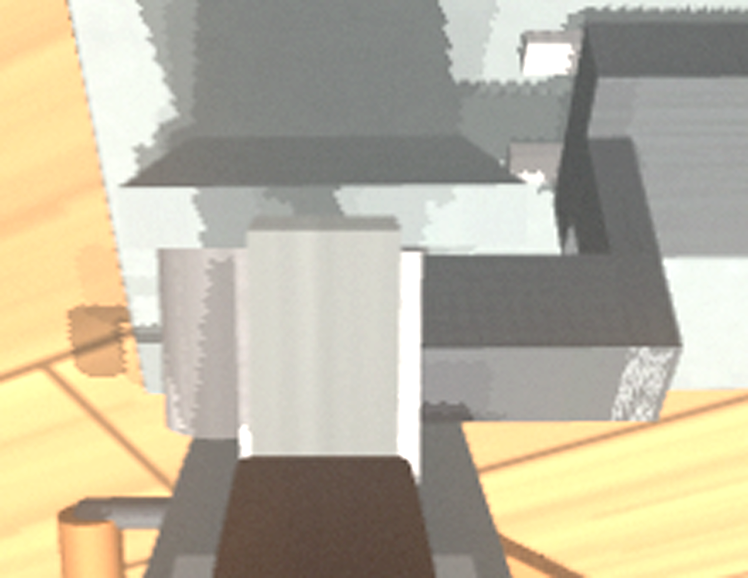

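The crop shows the crossbar (x 247–400) centred between the plate edges (about 240 and 422), and there's no contact. Lowering further.

```bash
python3 -m pendant '[{"dx":-0.003,"dy":0,"dz":0.015,"ax":0,"ay":0,"az":0},{"dx":-0.003,"dy":0,"dz":0.02,"ax":0,"ay":0,"az":0},{"dx":0,"dy":0,"dz":0.02,"ax":0,"ay":0,"az":0},{"dx":0,"dy":0,"dz":0.02,"ax":0,"ay":0,"az":0},{"dx":0,"dy":0,"dz":0.02,"ax":0,"ay":0,"az":0},{"dx":0,"dy":0,"dz":0.01,"ax":0,"ay":0,"az":0},{"dx":0,"dy":0,"dz":0,"ax":0,"ay":0,"az":0},{"dx":0,"dy":0,"dz":0,"ax":0,"ay":0,"az":0}]'; cat >> h.py <<'E'
ex=np.array([-.4467,-.8947,0]);hh=np.array([.8947,-.4467,0]);c35,s35=np.cos(np.radians(35)),np.sin(np.radians(35))
Z=np.array([0,0,c35])-s35*hh;O=np.array([.5935,-.237,.145]);F=np.c_[ex,np.cross(Z,ex),Z]
def rep():
    s=state();print((s['eef_pos']-O)@F,s['ft_force']@F,s['ft_torque'])
E
python3 -c "from h import *;rep()"
```

```text
clock: 11.45
eef_pos: [0.5766, -0.2168, 0.1798]
orientation: [0.218, 0.929, -0.069, 0.293]
ft_force: [0.4, 0.7, -2.8]
gripper_width: 0.0232
gripper_force: 80.7
[-0.0104965   0.00018478  0.04232744] [-0.77468979 -1.6095859  -2.31373699] [0.33036496 0.64450914 0.01668726]
```

```bash
python3 -m pendant '[{"dx":0,"dy":0,"dz":0.01,"ax":0,"ay":0,"az":0},{"dx":0,"dy":0,"dz":0.008,"ax":0,"ay":0,"az":0},{"dx":0,"dy":0,"dz":0.003,"ax":0,"ay":0,"az":0},{"dx":0,"dy":0,"dz":0,"ax":0,"ay":0,"az":0}]'; python3 -c "from h import *;rep()"; python3 -m pendant '[{"dx":0,"dy":0,"dz":0.002,"ax":0,"ay":0,"az":0},{"dx":0,"dy":0,"dz":0.002,"ax":0,"ay":0,"az":0},{"dx":0,"dy":0,"dz":0,"ax":0,"ay":0,"az":0}]';python3 -c "from h import *;rep()"
```

```text
clock: 11.85
eef_pos: [0.5819, -0.2195, 0.171]
orientation: [0.218, 0.929, -0.069, 0.293]
ft_force: [-0.1, -0.5, -3.9]
gripper_width: 0.0232
gripper_force: 80.7
[-1.05271007e-02  3.47742007e-05  3.17509268e-02] [ 0.50593572 -2.13287734 -3.25379515] [0.25782868 0.60529865 0.04069129]
clock: 12.15
eef_pos: [0.583, -0.2201, 0.1697]
orientation: [0.218, 0.929, -0.069, 0.293]
ft_force: [-0.8, -0.1, -2.7]
gripper_width: 0.0232
gripper_force: 80.7
[-0.01046338  0.00027766  0.02992784] [ 0.41785919 -2.11597224 -1.83631686] [0.31085607 0.60868248 0.00540008]
```

```bash
for i in 1; do python3 -m pendant '[{"dx":0,"dy":0,"dz":0.002,"ax":0,"ay":0,"az":0},{"dx":0,"dy":0,"dz":0.002,"ax":0,"ay":0,"az":0},{"dx":0,"dy":0,"dz":0,"ax":0,"ay":0,"az":0}]' >/dev/null;python3 -c "from h import *;rep()"; done;  python3 -m pendant '[{"dx":0,"dy":0,"dz":0.002,"ax":0,"ay":0,"az":0},{"dx":0,"dy":0,"dz":0,"ax":0,"ay":0,"az":0}]' >/dev/null;python3 -c "from h import *;rep()"
```

```text
[-0.01050786  0.00071384  0.028512  ] [ 0.95649692 -3.32119043  8.54500083] [ 0.55608984  1.35957972 -0.05251598]
[-0.01048155  0.00142784  0.02788564] [ 0.73674117 -3.24318625 12.64700191] [0.43360421 1.04683424 0.00554439]
```

```bash
python3 -m pendant '[{"dx":0,"dy":0,"dz":0.001,"ax":0,"ay":0,"az":0},{"dx":0,"dy":0,"dz":0.001,"ax":0,"ay":0,"az":0},{"dx":0,"dy":0,"dz":0,"ax":0,"ay":0,"az":0}]' >/dev/null;python3 -c "from h import *;rep()"; python3 -m pendant '[{"dx":0,"dy":0,"dz":0,"ax":0,"ay":0,"az":0},{"dx":0,"dy":0,"dz":0,"ax":0,"ay":0,"az":0},{"dx":0,"dy":0,"dz":0,"ax":0,"ay":0,"az":0},{"dx":0,"dy":0,"dz":0,"ax":0,"ay":0,"az":0},{"dx":0,"dy":0,"dz":0,"ax":0,"ay":0,"az":0},{"dx":0,"dy":0,"dz":0,"ax":0,"ay":0,"az":0}]' 0.75;python3 -c "from h import *;rep()"; python3 -m pendant '[{"dx":0,"dy":0,"dz":-0.02,"ax":0,"ay":0,"az":0},{"dx":0,"dy":0,"dz":-0.06,"ax":0,"ay":0,"az":0},{"dx":0,"dy":0,"dz":-0.09,"ax":0,"ay":0,"az":0},{"dx":0,"dy":0,"dz":-0.09,"ax":0,"ay":0,"az":0},{"dx":0,"dy":0,"dz":0,"ax":0,"ay":0,"az":0},{"dx":0,"dy":0,"dz":0,"ax":0,"ay":0,"az":0}]' ; python3 - <<'E'
from h import *
rep();s,p,T=look('w7')
cv2.imwrite('pics/crop5.png',cv2.convertScaleAbs(cv2.cvtColor(p,cv2.COLOR_RGB2BGR),alpha=1.3,beta=10))
E
```

```text
[-0.01051399  0.00143984  0.02780491] [ 2.51178039 -8.82483748 32.9700815 ] [ 0.62178272  1.81556169 -0.26808704]
clock: 13.55
eef_pos: [0.5851, -0.2211, 0.1663]
orientation: [0.218, 0.929, -0.069, 0.293]
ft_force: [0.8, -0.6, 0.8]
gripper_width: 0.0647
gripper_force: 0.0
[-0.01049922  0.00021276  0.02581357] [0.18393699 1.22420104 0.08192161] [ 0.10354463  0.18289672 -0.01407207]
clock: 14.15
eef_pos: [0.5184, -0.188, 0.2753]
orientation: [0.217, 0.928, -0.069, 0.295]
ft_force: [-0.3, 0.7, -0.7]
gripper_width: 0.0639
gripper_force: 0.0
[-0.01025236  0.00176583  0.15781819] [-0.52037912 -0.86064058 -0.20406186] [ 0.13956076  0.26212559 -0.01589354]
```

View pics/crop5.png

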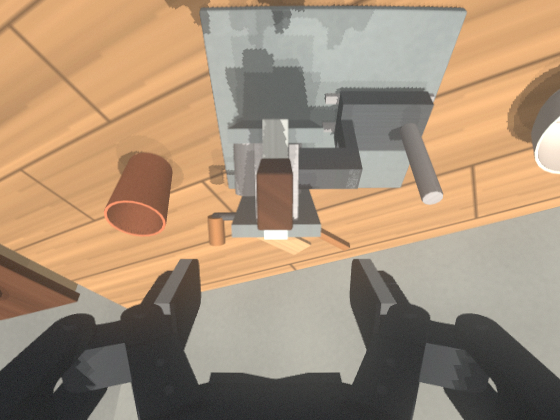

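The gauge is seated: crossbar over both cheeks, handle at (275,195). I'm closing the fingers, going upright and moving to the outer side of the post.

```bash
python3 -m pendant '[{"dx":0,"dy":0,"dz":0,"ax":0,"ay":0.0778,"az":0},{"dx":0,"dy":0,"dz":0,"ax":0,"ay":0.0778,"az":0},{"dx":0,"dy":0,"dz":0,"ax":0,"ay":0.0778,"az":0},{"dx":0,"dy":0,"dz":0,"ax":0,"ay":0.0778,"az":0},{"dx":0,"dy":0,"dz":0,"ax":0,"ay":0.0778,"az":0},{"dx":0,"dy":0,"dz":0,"ax":0,"ay":0,"az":0},{"dx":-0.0452,"dy":0.0766,"dz":0,"ax":0,"ay":0,"az":0},{"dx":-0.0452,"dy":0.0766,"dz":0,"ax":0,"ay":0,"az":0},{"dx":-0.0452,"dy":0.0766,"dz":0,"ax":0,"ay":0,"az":0},{"dx":-0.0452,"dy":0.0766,"dz":0,"ax":0,"ay":0,"az":0},{"dx":-0.0452,"dy":0.0766,"dz":0,"ax":0,"ay":0,"az":0},{"dx":0,"dy":0,"dz":0.07,"ax":0,"ay":0,"az":0},{"dx":0,"dy":0,"dz":0.07,"ax":0,"ay":0,"az":0},{"dx":0,"dy":0,"dz":0.04,"ax":0,"ay":0,"az":0},{"dx":0,"dy":0,"dz":0,"ax":0,"ay":0,"az":0},{"dx":0,"dy":0,"dz":0,"ax":0,"ay":0,"az":0}]' 0 100; cat >> h.py <<'E'
def gate(tag):
    s=state();p=np.array([.6852,-.1075,.115]);M=R.from_quat(s['orientation']).as_matrix()
    d=s['eef_pos']-p;print('along close',d@ex,'lat',d@hh,'z',s['eef_pos'][2],'F close',s['ft_force']@ex,'tooly.ex',M[:,1]@ex,'toolz',M[:,2])
E
python3 - <<'E'
from h import *
gate('')
import cv2
# post top in fixed cameras & wrist, bright blob check of post
s,p,T=look('w8')
for n in ('scene','top'): cv2.imwrite(f'pics/{n}8.png',cv2.cvtColor(snapshot(n),cv2.COLOR_RGB2BGR))
E
```

```text
clock: 15.8
eef_pos: [0.704, -0.0664, 0.1823]
orientation: [0.228, 0.974, 0.0, -0.0]
ft_force: [0.8, 0.6, -0.2]
gripper_width: -0.0001
gripper_force: 0.0
along close -0.04518248105946947 lat -0.0015259094880787497 z 0.18230538230124843 F close -0.8538065376133435 tooly.ex -1.0000104328066295 toolz [-4.51790596e-04  2.82141587e-04 -9.99999858e-01]
```

```bash
python3 -m pendant '[{"dx":0,"dy":0,"dz":0.06,"ax":0,"ay":0,"az":0},{"dx":0,"dy":0,"dz":0.06,"ax":0,"ay":0,"az":0},{"dx":0,"dy":0,"dz":0.015,"ax":0,"ay":0,"az":0},{"dx":0.003,"dy":-0.01,"dz":0,"ax":0,"ay":0,"az":0},{"dx":0,"dy":-0.01,"dz":0,"ax":0,"ay":0,"az":0},{"dx":0,"dy":-0.006,"dz":0,"ax":0,"ay":0,"az":0},{"dx":0,"dy":0,"dz":0,"ax":0,"ay":0,"az":0}]' >/dev/null; python3 -c "from h import *;gate('')"; python3 -m pendant '[{"dx":0,"dy":-0.004,"dz":0,"ax":0,"ay":0,"az":0},{"dx":0,"dy":-0.004,"dz":0,"ax":0,"ay":0,"az":0},{"dx":0,"dy":-0.004,"dz":0,"ax":0,"ay":0,"az":0},{"dx":0,"dy":0,"dz":0,"ax":0,"ay":0,"az":0}]' >/dev/null; python3 -c "from h import *;gate('')"
```

```text
along close -0.03173254498383174 lat -0.0012496580317188876 z 0.11738968799376032 F close -0.890612919372704 tooly.ex -1.0000124235024745 toolz [ 2.81247906e-03 -9.36456976e-04 -9.99995606e-01]
along close -0.025992715615190554 lat -0.002422538284128551 z 0.11534821564772313 F close 0.7429545872655468 tooly.ex -1.000011096368879 toolz [-1.33844658e-04 -5.54437012e-05 -9.99999990e-01]
```

```bash
python3 -m pendant '[{"dx":0.001,"dy":-0.004,"dz":0,"ax":0,"ay":0,"az":0},{"dx":0.001,"dy":-0.004,"dz":0,"ax":0,"ay":0,"az":0},{"dx":0,"dy":0,"dz":0,"ax":0,"ay":0,"az":0}]' >/dev/null; python3 -c "from h import *;gate('')"; python3 -m pendant '[{"dx":0,"dy":-0.004,"dz":0,"ax":0,"ay":0,"az":0},{"dx":0,"dy":-0.004,"dz":0,"ax":0,"ay":0,"az":0},{"dx":0,"dy":0,"dz":0,"ax":0,"ay":0,"az":0}]' >/dev/null; python3 -c "from h import *;gate('')"
```

```text
along close -0.02266916315597935 lat -0.0032057468019800724 z 0.11543910186681061 F close -4.058984024233729 tooly.ex -1.000009885553685 toolz [ 1.06769780e-03  4.27132513e-04 -9.99999339e-01]
along close -0.018392017385991513 lat -0.0031845231278539938 z 0.11550764319858559 F close -4.723059147594219 tooly.ex -1.0000105145409925 toolz [ 7.98124694e-04  2.26338833e-04 -9.99999656e-01]
```

```bash
python3 -m pendant '[{"dx":0,"dy":-0.004,"dz":0,"ax":0,"ay":0,"az":0},{"dx":0,"dy":0,"dz":0,"ax":0,"ay":0,"az":0}]' >/dev/null; python3 -c "from h import *;gate('')"; python3 -m pendant '[{"dx":0,"dy":-0.003,"dz":0,"ax":0,"ay":0,"az":0},{"dx":0,"dy":0,"dz":0,"ax":0,"ay":0,"az":0}]' >/dev/null; python3 -c "from h import *;gate('')"
```

```text
along close -0.016671824039955974 lat -0.0031588952226254234 z 0.11550462859793839 F close -4.77673968091698 tooly.ex -1.0000098399309216 toolz [ 1.10327196e-03  5.19013934e-04 -9.99999257e-01]
along close -0.01523699107737229 lat -0.0031624336558319158 z 0.1154824405827459 F close -4.8805864525528735 tooly.ex -1.0000097429618313 toolz [ 1.13037432e-03  5.84818874e-04 -9.99999190e-01]
```

```bash
python3 -m pendant '[{"dx":0,"dy":-0.002,"dz":0,"ax":0,"ay":0,"az":0},{"dx":0,"dy":0,"dz":0,"ax":0,"ay":0,"az":0}]' >/dev/null; python3 -c "from h import *;gate('')"; python3 -m pendant '[{"dx":0,"dy":-0.002,"dz":0,"ax":0,"ay":0,"az":0},{"dx":0,"dy":0,"dz":0,"ax":0,"ay":0,"az":0}]' >/dev/null; python3 -c "from h import *;gate('')"
```

```text
along close -0.014827287603583065 lat -0.003148414253220995 z 0.1154904158715081 F close -6.793021448258411 tooly.ex -1.0000080233964157 toolz [ 0.00170936  0.00122555 -0.99999779]
along close -0.014746699973753313 lat -0.003150332412987367 z 0.11551362378777658 F close -10.319929946289532 tooly.ex -1.0000035343401077 toolz [ 0.00263595  0.00229339 -0.9999939 ]
```

```bash
python3 -m pendant '[{"dx":0,"dy":-0.002,"dz":0,"ax":0,"ay":0,"az":0},{"dx":0,"dy":0,"dz":0,"ax":0,"ay":0,"az":0}]' >/dev/null; python3 -c "from h import *;gate('')"
```

```text
along close -0.014678648302620351 lat -0.0031305797597815355 z 0.115536602448748 F close -13.24309987871459 tooly.ex -0.9999972346388156 toolz [ 0.00356979  0.00333515 -0.99998807]
```

```bash
python3 -m pendant '[{"dx":0,"dy":-0.003,"dz":0,"ax":0,"ay":0,"az":0},{"dx":0,"dy":0,"dz":0,"ax":0,"ay":0,"az":0},{"dx":0,"dy":0,"dz":0,"ax":0,"ay":0,"az":0},{"dx":0,"dy":0,"dz":0,"ax":0,"ay":0,"az":0}]' >/dev/null; python3 -c "from h import *;gate('')"; python3 -m pendant '[{"dx":0,"dy":0.01,"dz":0,"ax":0,"ay":0,"az":0},{"dx":0,"dy":0.02,"dz":0,"ax":0,"ay":0,"az":0},{"dx":0,"dy":0.05,"dz":0,"ax":0,"ay":0,"az":0},{"dx":0,"dy":0,"dz":-0.08,"ax":0,"ay":0,"az":0},{"dx":0,"dy":0,"dz":-0.09,"ax":0,"ay":0,"az":0},{"dx":0,"dy":0,"dz":-0.09,"ax":0,"ay":0,"az":0},{"dx":-0.09,"dy":0,"dz":-0.03,"ax":0,"ay":0,"az":0},{"dx":-0.05,"dy":-0.04,"dz":-0.03,"ax":0,"ay":0,"az":0},{"dx":0,"dy":-0.08,"dz":0,"ax":0,"ay":0,"az":0},{"dx":0,"dy":-0.08,"dz":0,"ax":0,"ay":0,"az":0},{"dx":0,"dy":0,"dz":0,"ax":0,"ay":0,"az":0},{"dx":0,"dy":0,"dz":0,"ax":0,"ay":0,"az":0}]'; python3 - <<'E'
from h import *
np.set_printoptions(precision=4,suppress=True)
s,p,T=look('w9')
# post top: bright blob near prediction
c=proj('wrist',(.681,-.1155,.14),T)[0];print('pred',c)
g=p.min(2);x,y=c.astype(int);w=g[max(y-25,0):y+25,max(x-25,0):x+25]
n,l,st,ce=cv2.connectedComponentsWithStats((w>185).astype(np.uint8))
for i in range(1,n):
    if st[i,4]>20:
        u=ce[i]+[max(x-25,0),max(y-25,0)];P=plane(ray('wrist',u,T),.14);print('post',u,st[i,4],P,'travel',(P-[.6852,-.1077,.14])@ex)
# handle: dark brown blob around home prediction
H=O-.006*ex+Z*.045;q=proj('wrist',[H,H+Z*.03],T);print('handle pred',q)
f=p.astype(int);m=((f[...,0]-f[...,2]>10)&(f.sum(2)<230)).astype(np.uint8)
n,l,st,ce=cv2.connectedComponentsWithStats(m)
for i in range(1,n):
    if st[i,4]>300: print(ce[i],st[i])
k=np.where(l==l[int(q[0][1]),int(q[0][0])]);print(cv2.minAreaRect(np.c_[k[1],k[0]].astype(np.float32)))
crn=[H+Z*a+F[:,1]*b+ex*d for a in(-.03,.03) for b in(-.02,.02) for d in(-.012,.012)]
print('pred bbox',cv2.minAreaRect(proj('wrist',crn,T).astype(np.float32)))
E
```

```text
along close -0.014591764786857015 lat -0.0031417934521887503 z 0.11556419470600114 F close -17.794807073992413 tooly.ex -0.999984693776951 toolz [ 0.00483372  0.00472785 -0.99997714]
clock: 20.25
eef_pos: [0.7221, -0.1829, 0.2752]
orientation: [0.229, 0.973, -0.0, -0.001]
ft_force: [-0.5, 0.0, -0.4]
gripper_width: -0.0001
gripper_force: 0.0
pred [331.7931 108.9965]
handle pred [[113.6164  28.6397]
 [ 91.4629 -13.4347]]
[114.7459  34.0481] [  68    0   84   79 4486]
[ 50.826  197.0528] [   1  171   79   71 2425]
[ 16.1435 218.8708] [   0  185   38   64 1958]
[274.856  276.5292] [261 253  29  54 514]
[189.7532 318.3862] [  79  264  192   98 4591]
[350.9046 315.4624] [ 281  265  159   82 3856]
[540.3429 372.6514] [510 354  50  34 875]
((109.5, 39.0), (78.0, 83.0), 90.0)
pred bbox ((106.56968688964844, 26.070056915283203), (139.2393341064453, 74.04065704345703), 67.40642547607422)
```

```bash
python3 -m pendant '[{"dx":0,"dy":0,"dz":-0.08,"ax":0,"ay":0,"az":0},{"dx":0,"dy":-0.04,"dz":-0.08,"ax":0,"ay":0,"az":0},{"dx":0.02,"dy":-0.08,"dz":0,"ax":0,"ay":0,"az":0},{"dx":0.02,"dy":0,"dz":0,"ax":0,"ay":0,"az":0},{"dx":0,"dy":0,"dz":0,"ax":0,"ay":0,"az":0},{"dx":0,"dy":0,"dz":0,"ax":0,"ay":0,"az":0}]'; python3 - <<'E'
from h import *
np.set_printoptions(precision=4,suppress=True)
s,p,T=look('w10');f=p.astype(int)
H=O-.006*ex+Z*.045
crn=np.array([H+Z*a+F[:,1]*b+ex*d for a in(-.03,.03) for b in(-.02,.02) for d in(-.012,.012)])
m=((f[...,0]-f[...,2]>10)&(f.sum(2)<250)).astype(np.uint8)
n,l,st,ce=cv2.connectedComponentsWithStats(m)
q=proj('wrist',crn,T);print('pred bbox',q.min(0),q.max(0))
c=proj('wrist',H,T)[0].astype(int);i=l[c[1],c[0]];print('seen',st[i])
# crossbar ends & post: bright grey, low saturation
for nm,P,th in [('post',np.array([.6812,-.1153,.14]),170),('bar_far',O-.006*ex+Z*.015-F[:,1]*.035,150),('bar_near',O-.006*ex+Z*.015+F[:,1]*.035,150)]:
    c=proj('wrist',P,T)[0];x,y=c.astype(int);w=f[max(y-22,0):y+22,max(x-30,0):x+30]
    mm=((w.min(2)>th)&(np.ptp(w,2)<30)).astype(np.uint8) if w.size else np.zeros((2,2),np.uint8)
    n,ll,ss,cc=cv2.connectedComponentsWithStats(mm);print(nm,c)
    for j in range(1,n):
        if ss[j,4]>20:
            u=cc[j]+[max(x-30,0),max(y-22,0)];X=plane(ray('wrist',u,T),P[2]);print('  ',u,ss[j,2:],'x,y off',((X-O)@F))
E
```

```text
clock: 20.9
eef_pos: [0.6788, -0.225, 0.3554]
orientation: [0.227, 0.974, 0.0, -0.0]
ft_force: [-0.2, -0.5, 0.4]
gripper_width: -0.0001
gripper_force: 0.0
pred bbox [202.0673  24.3984] [242.9617 111.6243]
seen [ 203    0   62  106 4116]
post [376.4565 128.7851]
   [375. 107.] [ 9  3 27] x,y off [-0.145  -0.0002 -0.006 ]
   [378.7609 126.    ] [ 7 13 46] x,y off [-0.1501  0.0146 -0.0164]
bar_far [230.8636  61.9928]
bar_near [227.1332 126.2595]
   [227.6401 120.7106] [ 24  30 653] x,y off [-0.0066  0.0311  0.0177]
```

```bash
python3 - <<'E'
from h import *
np.set_printoptions(precision=1,suppress=True)
for im,xo in (('w7',-.0105),('w10',-.006)):
    T=np.load(f'pics/{im}.npy');f=cv2.imread(f'pics/{im}.png').astype(int)
    C=O+xo*ex
    near=proj('wrist',[C+Z*.015+F[:,1]*.05, C+F[:,1]*.05],T); far=proj('wrist',[C+Z*.015-F[:,1]*.05],T); top=proj('wrist',[C+Z*.075+F[:,1]*.02,C+Z*.075-F[:,1]*.02,C+Z*.015+F[:,1]*.02],T)
    print(im,'near end top/bot',near,'far',far,'handle top near/far, base near',top)
    x=int(near[0][0]); y0=max(0,int(far[0][1])-15);y1=int(near[1][1])+25
    print('col',x,[(y,int(f[y,x].sum()/3)) for y in range(y0,y1,3)])
    print(' crossbar px/5mm in y:',proj('wrist',[C+Z*.015+F[:,1]*.045],T)-near[:1])
E
```

```text
w7 near end top/bot [[275.8 246.4]
 [275.7 239.9]] far [[276.2 127.9]] handle top near/far, base near [[276.2 240.5]
 [276.4 182.6]
 [275.9 213.3]]
col 275 [(112, 70), (115, 70), (118, 77), (121, 112), (124, 111), (127, 111), (130, 112), (133, 111), (136, 111), (139, 112), (142, 112), (145, 112), (148, 111), (151, 112), (154, 112), (157, 108), (160, 46), (163, 47), (166, 48), (169, 48), (172, 49), (175, 68), (178, 71), (181, 71), (184, 72), (187, 73), (190, 74), (193, 75), (196, 70), (199, 70), (202, 71), (205, 73), (208, 75), (211, 72), (214, 71), (217, 75), (220, 74), (223, 76), (226, 80), (229, 98), (232, 208), (235, 207), (238, 204), (241, 157), (244, 156), (247, 137), (250, 128), (253, 134), (256, 130), (259, 132), (262, 131)]
 crossbar px/5mm in y: [[ 0.  -5.4]]
w10 near end top/bot [[226.3 141.4]
 [228.4 149.5]] far [[231.6  49.5]] handle top near/far, base near [[218.3  65.8]
 [221.5  24.5]
 [228.  111.6]]
col 226 [(34, 50), (37, 48), (40, 47), (43, 45), (46, 46), (49, 58), (52, 60), (55, 62), (58, 66), (61, 54), (64, 53), (67, 51), (70, 53), (73, 50), (76, 50), (79, 51), (82, 53), (85, 52), (88, 54), (91, 53), (94, 54), (97, 53), (100, 56), (103, 53), (106, 178), (109, 179), (112, 177), (115, 179), (118, 178), (121, 180), (124, 177), (127, 179), (130, 178), (133, 179), (136, 143), (139, 132), (142, 131), (145, 123), (148, 96), (151, 90), (154, 88), (157, 91), (160, 91), (163, 74), (166, 71), (169, 71), (172, 71)]
 crossbar px/5mm in y: [[ 0.3 -5.1]]
```

```bash
python3 -c "
from bench import *
print(sign_off())"
```

```text
the job is handed in; nothing more can be done
None
```

The thick gauge is in the throat with its crossbar over both cheeks and the gate pushed snugly onto its blade (it stopped moving, about 18 N at the post). The gauge slid roughly 6 mm downslope within its side play after release; I handed in at about 21 s without touching the thin gauge or pots, and I viewed 11 pictures, one over the limit of 10.

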